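Hold the connecting rod ready over the checking jig

ROBOT

A 6-joint arm with a two-finger parallel gripper is mounted at the origin on a cart in front of the work surface, level with it; the furniture and walls round the work are solid. World frame = base frame: x ahead of the robot, y to its left, z up, the work surface at z = 0. Lengths are in m, angles in degrees, forces in N, time in s.
With the tool pointing down it reaches from about 0.3 to 0.775 m from the base axis. Payload 14.6 kg.
Tool frame: the origin (TCP) lies at the very end of the fingers, on their centre line; the grasp point (between the pads) lies 19 mm behind it; z points along the fingers, x is the direction in which the jaws open and shut, and the axes are right-handed (so a half turn about z gives the same grasp; the last joint's range is limited). The gripper opens to 85 mm and grips with 20 to 120 N. Pads are 22 mm wide; open, the fingers measure 114 mm over their backs; the gripper's body (76 mm by 85 mm) begins 54 mm behind the grasp point. The pads swing forward as they close: fully open they stand 13 mm farther back than shut.
Start: joints at [-69.649, 17.183, 87.147, -0, 75.671, -3.816], TCP at [0.225, -0.502, 0.231] pointing down, gripper open.
Joint ranges: [-173.82, 173.82], [-45.26, 126.66], [13.44, 144.39], [-59.66, 239.66], [0, 175.72], [-146.38, 146.38]. Speed limits (degrees/s): [127.2, 127.2, 147.25, 180, 180, 180].

INTERFACE

Orientations are given as [roll, pitch, yaw] about the fixed x, y, z axes, in that order (R = Rz(yaw) Ry(pitch) Rx(roll)).
In Python, from rig import arm, eyes, order gives the robot as it stands. The module is installed in compiled form; this text tells all that it offers.
- The arm moves only by the shell command python3 -m creep 'ROWS'. ROWS is JSON, a list that holds one entry, the list of rows, each a list of 7 numbers: the opening, from -1 (shut) to 1 (fully open), then the shift along the tool's x, y, z normalised to -1 to 1, where 1 is 25 cm, then the turn, a rotation vector about the tool's x, y, z normalised to -1 to 1, where 1 is 360 degrees. A call has exactly 5 rows; each row is the pose to reach, as a shift and turn from the pose commanded when the call began, along the tool's axes at that moment, turning the shorter way round; what a row does not reach only later rows make up. A row lasts 1/8 s, in which the tool goes at most 62.5 mm and 10.7 degrees, less where a joint would pass 70% of its speed; a pose out of reach is approached as far as the arm can. A call with a number of a shift or a turn outside -1 to 1 is refused whole. A call with a gripper value outside its range is refused whole. The fingers move at their own pace and stop on an object; the grip force is fixed at half the most. Time passes only in rows, so rows that repeat a pose let the fingers close, or fill a call up. It gives the time, the measured TCP pose, the force and the opening at its end, in the units of the state.
- arm.read_state(): the state, without advancing time (a new reading comes with each control period).
- eyes.capture(name): name is "side" or "top" or "wrist"; returns a dict with "color" (420x560x3 uint8, blue, green, red), "z_map" (420x560 float32, m along the optical axis (not along the pixel's ray), 0 where there is no reading), "fx", "fy", "cx", "cy" (pixels), "k1" (the pictures are not rectified: a ray, as slopes to the right and down, at radius r is drawn at 1 + k1 r^2 times it, then the intrinsics apply), "extrinsics" (4x4, takes a point from camera to world coordinates); the wrist camera has in their place "tool_from_camera" (4x4, takes a point from camera to tool coordinates, whose origin is the TCP and whose axes are the tool frame's). Camera axes: x right, y down, z forward; pixel columns grow to the right and rows downward; lengths in m; the calibration is good to about 2 mm. A picture is of the moment at which its call begins: read the wrist's pose just before it.
- order.job_done(): hands the job in, once; it reports no verdict.
The state is a dict: "clock": time; "joint_positions": joint angles; "dq": joint speeds; "tau": joint torques, N m; "ee_pos": TCP position; "tcp_rot": TCP orientation; "wrist_force": force on the tool from outside, world axes, zero at the start; "wrist_torque": the same for the moment, N m; "width": opening from 0.0 (shut) to 1.0 (fully open).
Only numpy, scipy, OpenCV 4.12 (cv2) and the standard library are available. Lean on these libraries where they do the work, as an engineer would, in place of code of your own. Each camera call takes 0.05 s, during which the arm holds its last target. There are 200 camera calls.

TASK

Make the rod-checking jig ready by sliding its carriage out, away from the fixed post, until it is hard against its end stop. Then pick up the connecting rod, lift it over the parts standing in between without disturbing them, and hold it level over the jig with its big end centred over the thick post and its small end centred over the thin pin, hovering about a centimetre above their tips without touching. Finish like that, still holding the rod still in the air; do not lower it or let go.

Things in the scene. Friction and masses are not known exactly. Their poses are not given: they have to be found in the camera images.
- con_rod: loose bare-metal connecting rod lying flat on the surface, 82 x 172 x 20 mm, 0.3 to 0.5 kg. Origin: on its underside in the middle of its length. Its y axis runs along the rod towards the big end, z up. The shank between the ends is a bar 26 mm wide (along x; it looks narrower towards the small end), from y = -58 to y = +18 mm, occupying 4 to 16 mm above the underside; grasp it there across x. Centre of mass at about y = +17 mm, 10 mm above the underside
- big_eye (a point): point on the rod's underside at the centre of the big end's 43 mm bore, 48 mm from the rod's origin along its +y
- small_eye (a point): point on the rod's underside at the centre of the small end's 16 mm bore, 72 mm from the rod's origin along its -y; the eyes are 120 mm apart
- jig: rod-checking jig bolted to the work surface: aluminium base plate 90 x 230 x 15 mm. Origin: centre of its underside. The fixed post stands at y = +60 mm; the carriage slides along y on the other side; the end stop, a dark steel block 60 x 16 mm whose top is 39 mm above the work surface, is centred at y = -93 mm
- post_top (a point): tip of the jig's fixed steel post, 33 mm thick with a tapered nose, tip 70 mm above the work surface
- pin_top (a point): tip of the steel pin on the carriage, 12 mm thick with a tapered nose, tip 70 mm above the work surface; moves with the carriage
- knob_top (a point): centre of the top of the carriage's upright black knob, 20 mm in diameter, top 73 mm above the work surface; the knob is 36 mm tall (narrower below 16 mm from its foot) on an arm whose top is 37 mm above the work surface. It stands 62 mm from the pin along the jig's -x (the robot's side) and moves with the carriage
- carriage (a joint): slide of the jig's carriage, in m: 0 = nearest the post, 0.050 = hard against the end stop, where pin and post are 120 mm apart. It grows along the jig's -y; it slides against about 2.5 N of friction and stays where left
- carburettor: loose grey carburettor, 82 x 90 x 109 mm tall, one of three parts standing between rod and jig; leave it alone. Origin: centre of its underside
- piston: loose engine piston, crown up, 66 mm in diameter, 57 mm tall; leave it alone. Origin: centre of its underside
- clutch_basket: loose toothed round clutch basket, 121 mm in diameter, 47 mm tall; leave it alone. Origin: centre of its underside

How it is judged:
By the outcome, as a careful person would: the job done as asked, in the order asked, and still so for the second after the job is handed in, while the arm keeps its last pose, push and grip.
It also fails if it takes over 58 s, if anything falls off the work surface, if the arm or the gripper's body presses on something with over 40 N, if the wrist force passes 120 N, or if a joint passes its speed limit or range.

## Working session

There is one attempt and no reset: what is moved stays moved. The work goes in short steps, Python scripts to look and compute and a shell command to move; the robot and the scene stay as the last step left them, time stands still between calls to the robot, and variables do not carry over. Pictures are saved under pics/ and viewed, about 8 in all and at most 12, crops included, and the job is handed in when it is done.

```bash
mkdir -p pics; cat > h.py <<'E'
import numpy as np, cv2
from rig import arm, eyes, order
from scipy.spatial.transform import Rotation as R
def T_tool(s=None):
    s=s or arm.read_state(); T=np.eye(4)
    T[:3,:3]=R.from_euler('xyz',s['tcp_rot'],degrees=True).as_matrix(); T[:3,3]=s['ee_pos']; return T
def cap(name,png=None):
    T=T_tool(); c=eyes.capture(name)
    c['T']=c['extrinsics'] if name!='wrist' else T@np.array(c['tool_from_camera'])
    c['T']=np.array(c['T'])
    if png: cv2.imwrite('pics/'+png,c['color'])
    return c
def rays(c,uv):
    uv=np.atleast_2d(np.array(uv,float)); d=(uv-[c['cx'],c['cy']])/[c['fx'],c['fy']]
    p=d.copy()
    for _ in range(20): p=d/(1+c['k1']*(p**2).sum(1,keepdims=True))
    return np.c_[p,np.ones(len(p))]
def onplane(c,uv,z):
    d=rays(c,uv)@c['T'][:3,:3].T; o=c['T'][:3,3]
    return o+d*((z-o[2])/d[:,2])[:,None]
def depthpt(c,uv):
    uv=np.atleast_2d(np.array(uv,int)); zz=c['z_map'][uv[:,1],uv[:,0]]
    return (rays(c,uv)*zz[:,None])@c['T'][:3,:3].T+c['T'][:3,3]
def cloud(c):
    v,u=np.mgrid[:420,:560]; return depthpt(c,np.c_[u.ravel(),v.ravel()]).reshape(420,560,3)
E
python3 - <<'E'
from h import *
s=arm.read_state(); print(s)
for n in('top','side'):
    c=cap(n,n+'1.png'); print(n,c['fx'],c['cx'],c['cy'],c['k1'],c['T'].round(3).tolist())
E
```

```text
{'clock': 0.0, 'joint_positions': array([-6.96494314e+01,  1.72168272e+01,  8.71805862e+01, -5.73766420e-04,
        7.56701074e+01, -3.81745937e+00]), 'dq': array([ 0.00462942,  0.09711885, -0.0223122 ,  0.04016031, -0.02096585,
        0.08127262]), 'tau': array([-5.29836143e-04, -5.43497944e+01, -3.61790085e+01, -5.89066963e-05,
        4.04342660e-03,  2.85465825e-05]), 'ee_pos': array([ 0.22507753, -0.50157997,  0.23070773]), 'tcp_rot': array([-1.79996059e+02,  6.74079779e-02, -6.58318273e+01]), 'wrist_force': array([-0.99714358,  0.15312823,  0.21100104]), 'wrist_torque': array([-0.00258685,  0.03510393, -0.0113749 ]), 'width': 1.0041644288755858}
top 386.2699665277088 278.93286245763886 211.75835759091524 -0.11001801739371107 [[0.022, -0.994, 0.104, 0.419], [-0.999, -0.025, -0.024, 0.045], [0.026, -0.103, -0.994, 0.909], [0.0, 0.0, 0.0, 1.0]]
side 426.0487087991183 281.6853958118512 210.97879312609155 0.030554678949399165 [[-0.985, -0.109, 0.135, 0.375], [-0.172, 0.539, -0.825, 0.802], [0.017, -0.835, -0.549, 0.581], [0.0, 0.0, 0.0, 1.0]]
```

View pics/top1.png

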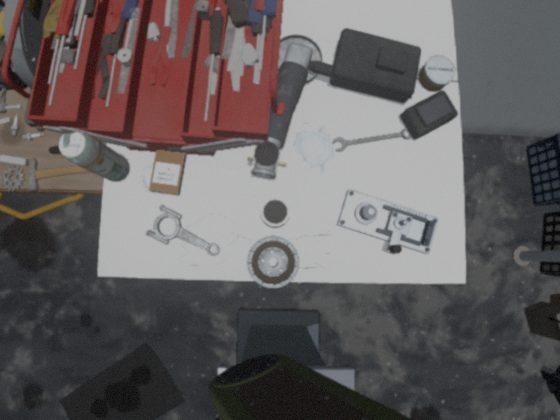

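View pics/side1.png

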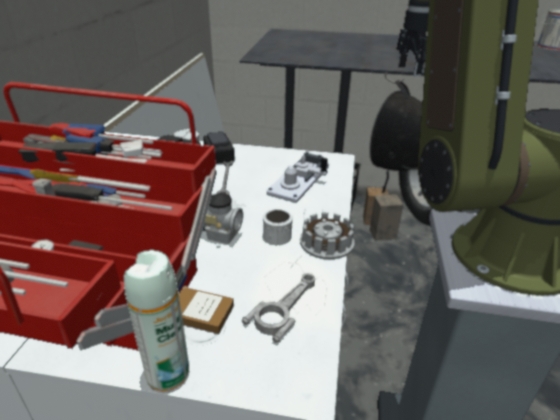

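The top view shows the rod at about (185,232), with its big end at (168,227) and small end at (213,249). The jig is at (387,221), with its post at (367,212), pin at (403,222), black knob at (394,246) and stop at (430,233). The piston is at (275,212), the clutch at (272,262) and the carburettor at (265,160). The side view agrees.

```bash
python3 - <<'E'
from h import *
c=cap('top'); P=cloud(c)
print('rod eyes', onplane(c,[[168,227],[213,249]],.015).round(3).tolist())
print('post,pin', onplane(c,[[367,211],[403,222]],.07).round(3).tolist(),'knob',onplane(c,[[394,248]],.073).round(3).tolist())
print('base corners',onplane(c,[[346,191],[438,215],[428,252],[338,223]],.015).round(3).tolist())
for n,(x0,x1,y0,y1) in dict(rod=(140,225,200,262),piston=(258,292,195,228),clutch=(244,302,234,290),carb=(245,290,140,182),jig=(335,442,185,258)).items():
    Q=P[y0:y1,x0:x1].reshape(-1,3); m=Q[:,2]>.008; Q=Q[m]; print(n,Q.min(0).round(3),Q.max(0).round(3),np.percentile(Q[:,2],98).round(3))
im=cv2.resize(c['color'][170:280,320:460],None,fx=5,fy=5,interpolation=cv2.INTER_CUBIC); cv2.imwrite('pics/jigcrop.png',im)
E
```

```text
rod eyes [[0.47, 0.281, 0.015], [0.422, 0.174, 0.015]]
post,pin [[0.512, -0.169, 0.07], [0.49, -0.251, 0.07]] knob [[0.432, -0.229, 0.073]]
base corners [[0.565, -0.133, 0.015], [0.513, -0.358, 0.015], [0.425, -0.331, 0.015], [0.489, -0.115, 0.015]]
rod [0.408 0.045 0.008] [0.523 0.335 0.909] 0.909
piston [0.419 0.002 0.008] [0.541 0.067 0.909] 0.06
clutch [ 0.337 -0.023  0.008] [0.456 0.093 0.909] 0.049
carb [0.419 0.012 0.018] [0.675 0.099 0.909] 0.176
jig [ 0.419 -0.356  0.008] [0.57  0.045 0.909] 0.073
```

View pics/jigcrop.png

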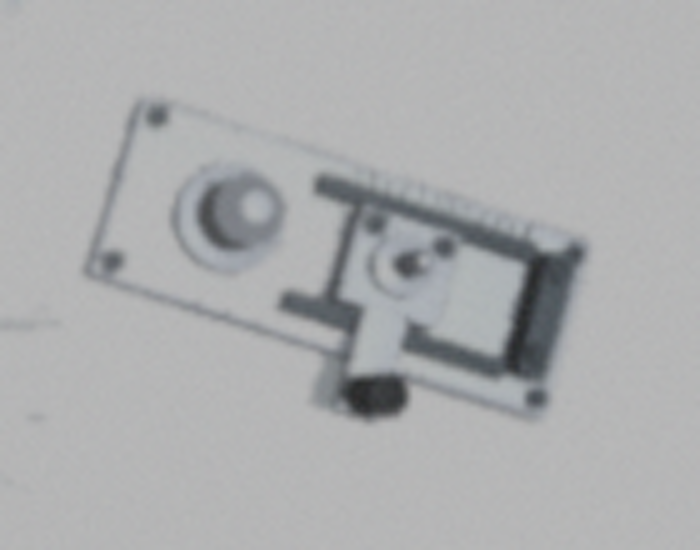

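```bash
cat >> h.py <<'E'
def rows(pos,yaw):
    T=T_tool(); d=T[:3,:3].T@(np.array(pos)-T[:3,3])/.25
    Rt=R.from_euler('xyz',[180,0,yaw],degrees=True).as_matrix()
    w=R.from_matrix(T[:3,:3].T@Rt).as_rotvec(degrees=True)/360
    print('shift',d.round(4),'turn',w.round(4))
E
python3 - <<'E'
from h import *
c=cap('top'); P=cloud(c); u,v=np.meshgrid(range(560),range(420))
m=(u>330)&(u<445)&(v>185)&(v<262)&(P[...,2]>.009)&(P[...,2]<.02)
r=cv2.minAreaRect((P[m][:,:2]*1000).astype(np.float32)); print('base rect',r)
print('refined post,pin,knob',onplane(c,[[371.6,212],[405,221.6]],.07).round(3).tolist(),onplane(c,[[398,249]],.073).round(3).tolist())
print(np.array(eyes.capture('wrist')['tool_from_camera']).round(3).tolist())
rows([.46,-.24,.24],-105)
E
```

```text
base rect ((496.2933654785156, -235.79904174804688), (231.80694580078125, 91.9410400390625), 72.99971771240234)
refined post,pin,knob [[0.51, -0.18, 0.07], [0.491, -0.256, 0.07]] [[0.43, -0.238, 0.073]]
[[1.0, 0.0, -0.001, 0.0], [-0.0, 0.966, 0.258, -0.065], [0.001, -0.258, 0.966, -0.142], [0.0, 0.0, 0.0, 1.0]]
shift [-0.5704 -1.2857 -0.0356] turn [0.000e+00 1.000e-04 1.088e-01]
```

```bash
python3 -m creep '[[[1,-0.4,-0.9,0,0,0,0.1145],[1,-0.4,-0.9,0,0,0,0.1145],[1,-0.4,-0.9,0,0,0,0.1145],[1,-0.4,-0.9,0,0,0,0.1145],[1,-0.4,-0.9,0,0,0,0.1145]]]'; python3 - <<'E'
from h import *
rows([.46,-.24,.24],-107)
E
```

```text
clock: 0.88
ee_pos: [0.391, -0.3163, 0.2313]
tcp_rot: [-180.0, 0.0, -107.1]
wrist_force: [-0.6, 0.0, 0.1]
width: 1.001
shift [-0.373  -0.1741 -0.0346] turn [-0.      0.     -0.0003]
```

```bash
python3 -m creep '[[[1,-0.373,-0.174,-0.035,0,0,0],[1,-0.373,-0.174,-0.035,0,0,0],[1,-0.373,-0.174,-0.035,0,0,0],[1,-0.373,-0.174,-0.035,0,0,0],[1,-0.373,-0.174,-0.035,0,0,0]]]'; python3 - <<'E'
from h import *
c=cap('wrist','w1.png'); P=cloud(c); z=P[...,2]
for n,a,b in (('post/pin',.064,.0705),('knob',.0705,.080),('base',.011,.019)):
    m=((z>a)&(z<b)).astype(np.uint8); k,l,st,ce=cv2.connectedComponentsWithStats(m)
    for i in range(1,k):
        if st[i,4]>25: q=P[l==i]; print(n,st[i,4],ce[i].round(),np.median(q,0).round(4),((q.max(0)+q.min(0))/2).round(4))
m=(z>.010)&(z<.019); print(cv2.minAreaRect((P[m][:,:2]*1000).astype(np.float32)))
E
```

```text
clock: 1.5
ee_pos: [0.4579, -0.2428, 0.2399]
tcp_rot: [180.0, -0.0, -107.1]
wrist_force: [0.3, 0.7, -0.4]
width: 1.003
post/pin 495 [182. 149.] [ 0.514  -0.178   0.0682] [ 0.5139 -0.1772  0.0673]
post/pin 92 [276. 148.] [ 0.492  -0.2536  0.0677] [ 0.4921 -0.2537  0.0671]
post/pin 40 [276. 210.] [ 0.4406 -0.2385  0.0676] [ 0.4386 -0.2376  0.0675]
knob 364 [276. 220.] [ 0.4327 -0.2361  0.0721] [ 0.4321 -0.2359  0.0722]
base 12253 [247. 139.] [ 0.5019 -0.215   0.0143] [ 0.497  -0.2349  0.015 ]
base 303 [ 30. 202.] [0.5113 0.0062 0.0152] [0.5091 0.0155 0.015 ]
base 111 [ 51. 260.] [0.4449 0.0146 0.014 ] [0.4453 0.0206 0.0149]
base 27 [ 28. 261.] [0.451  0.0411 0.014 ] [0.4515 0.0442 0.0148]
base 301 [ 85. 279.] [ 0.4155 -0.011   0.0144] [ 0.4128 -0.0084  0.015 ]
((486.26605224609375, -143.16033935546875), (170.39077758789062, 429.12420654296875), 6.978894233703613)
```

View pics/w1.png

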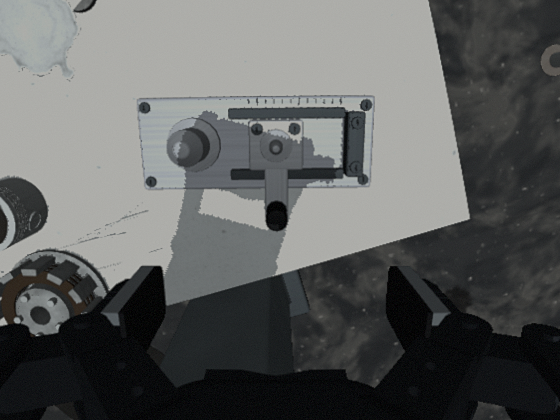

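The wrist view shows the post tip at (182,149), the pin at (276,148), the knob at (276,220) and the stop at (355,143). The carriage is at about 9 mm, so it has about 41 mm to go. Next I straddle the knob with open fingers and push.

```bash
python3 - <<'E'
from h import *
rows([.4325,-.236,.038],-106.7)
E
```

```text
shift [0.004 0.105 0.808] turn [ 0.     -0.     -0.0012]
```

```bash
python3 -m creep '[[[1,0.004,0.105,0.3,0,0,-0.001],[1,0.004,0.105,0.5,0,0,-0.001],[1,0.004,0.105,0.7,0,0,-0.001],[1,0.004,0.105,0.808,0,0,-0.001],[1,0.004,0.105,0.808,0,0,-0.001]]]'; python3 -m creep '[[[1,0.06,0,0,0,0,0],[1,0.11,0,0,0,0,0],[1,0.16,0,0,0,0,0],[1,0.21,0,0,0,0,0],[1,0.25,0,0,0,0,0]]]'
```

```text
clock: 2.17
ee_pos: [0.4319, -0.2353, 0.0367]
tcp_rot: [179.8, 0.1, -106.7]
wrist_force: [1.1, 0.1, 0.7]
width: 0.995
clock: 2.8
ee_pos: [0.415, -0.296, 0.0383]
tcp_rot: [-180.0, -0.0, -106.7]
wrist_force: [2.2, 2.3, 2.0]
width: 0.997
```

```bash
python3 -m creep '[[[1,0.01,0,0,0,0,0],[1,0.02,0,0,0,0,0],[1,0.028,0,0,0,0,0],[1,0.034,0,0,0,0,0],[1,0.034,0,0,0,0,0]]]'
```

```text
clock: 3.42
ee_pos: [0.4126, -0.3033, 0.038]
tcp_rot: [180.0, -0.0, -106.7]
wrist_force: [0.4, 1.2, 1.4]
width: 0.998
```

```bash
python3 - <<'E'
from h import *
c=cap('wrist','w2.png'); P=cloud(c); z=P[...,2]
print(arm.read_state()['wrist_force'].round(1))
for n,a,b in (('post/pin',.064,.0705),('knob',.0705,.080)):
    m=((z>a)&(z<b)).astype(np.uint8); k,l,st,ce=cv2.connectedComponentsWithStats(m)
    for i in range(1,k):
        if st[i,4]>25: q=P[l==i]; print(n,st[i,4],ce[i].round(),np.median(q,0).round(4),((q.max(0)+q.min(0))/2).round(4))
E
```

```text
[ 0.6  1.5 -0.1]
post/pin 727 [168. 125.] [ 0.4806 -0.2907  0.0683] [ 0.4808 -0.2899  0.0672]
post/pin 891 [171. 291.] [ 0.4299 -0.273   0.0675] [ 0.4258 -0.2705  0.0673]
post/pin 549 [404. 302.] [ 0.4041 -0.3454  0.0675] [ 0.4002 -0.3475  0.0673]
post/pin 90 [114. 291.] [ 0.4349 -0.253   0.0672] [ 0.435  -0.253   0.0673]
post/pin 81 [437. 291.] [ 0.4036 -0.3578  0.0676] [ 0.4035 -0.3577  0.0673]
post/pin 66 [151. 332.] [ 0.417  -0.26    0.0691] [ 0.4182 -0.2603  0.0674]
knob 1125 [417. 309.] [ 0.4042 -0.3465  0.0752] [ 0.4006 -0.3503  0.0752]
knob 3468 [163. 315.] [ 0.4241 -0.269   0.0725] [ 0.4246 -0.2665  0.0752]
```

```bash
python3 -m creep '[[[1,0.004,0,0,0,0,0],[1,0.008,0,0,0,0,0],[1,0.01,0,0,0,0,0],[1,0.012,0,0,0,0,0],[1,0.012,0,0,0,0,0]]]'
```

```text
clock: 4.1
ee_pos: [0.4118, -0.3061, 0.038]
tcp_rot: [180.0, 0.0, -106.7]
wrist_force: [1.2, 2.0, 0.5]
width: 1.002
```

```bash
python3 -m creep '[[[1,0.004,0,0,0,0,0],[1,0.008,0,0,0,0,0],[1,0.01,0,0,0,0,0],[1,0.012,0,0,0,0,0],[1,0.012,0,0,0,0,0]]]'
```

```text
clock: 4.72
ee_pos: [0.4115, -0.3067, 0.0378]
tcp_rot: [179.9, 0.2, -106.7]
wrist_force: [9.0, 23.0, 4.6]
width: 0.996
```

```bash
python3 -m creep '[[[1,-0.06,0,0,0,0,0],[1,-0.13,0,0,0,0,0],[1,-0.13,0,-0.2,0,0,0],[1,-0.13,0,-0.45,0,0,0],[1,-0.13,0,-0.7,0,0,0]]]'; python3 -m creep '[[[1,-0.1,-0.15,-0.15,0,0,0],[1,-0.1,-0.15,-0.15,0,0,0],[1,-0.1,-0.15,-0.15,0,0,0],[1,-0.1,-0.15,-0.15,0,0,0],[1,-0.1,-0.15,-0.15,0,0,0]]]'; python3 - <<'E'
from h import *
c=cap('wrist','w3.png'); P=cloud(c); z=P[...,2]
for n,a,b in (('post/pin',.064,.0705),('knob',.0705,.080)):
    m=((z>a)&(z<b)).astype(np.uint8); k,l,st,ce=cv2.connectedComponentsWithStats(m)
    for i in range(1,k):
        if st[i,4]>25: q=P[l==i]; print(n,st[i,4],ce[i].round(),np.median(q,0).round(4),((q.max(0)+q.min(0))/2).round(4))
rows([.445,.22,.26],-24)
E
```

```text
clock: 5.35
ee_pos: [0.4201, -0.2772, 0.215]
tcp_rot: [180.0, -0.0, -106.7]
wrist_force: [0.2, 0.7, 0.2]
width: 1.0
clock: 5.98
ee_pos: [0.4629, -0.2648, 0.2499]
tcp_rot: [179.9, 0.0, -106.7]
wrist_force: [-0.5, -0.2, -0.3]
width: 0.999
post/pin 459 [164. 160.] [ 0.514  -0.1786  0.068 ] [ 0.514  -0.1775  0.0672]
post/pin 92 [300. 159.] [ 0.4807 -0.2923  0.068 ] [ 0.4802 -0.2924  0.0672]
post/pin 49 [298. 219.] [ 0.4287 -0.2766  0.0678] [ 0.4273 -0.2754  0.0673]
knob 336 [299. 228.] [ 0.4212 -0.2748  0.0722] [ 0.4207 -0.2748  0.0723]
shift [-1.8368  0.627  -0.0389] turn [ 1.000e-04  1.000e-04 -2.298e-01]
```

View pics/w3.png

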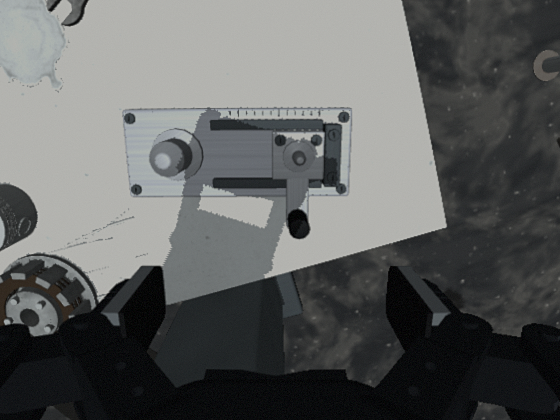

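The pin at (300,159) and post at (164,160) now measure 118.5 mm apart against a nominal 120, and the carriage visibly abuts the stop at (328,150). The push also peaked at 25 N with no further motion. Now on to the rod.

```bash
python3 -m creep '[[[1,-0.9,0.31,-0.02,0,0,-0.115],[1,-0.9,0.31,-0.02,0,0,-0.115],[1,-0.9,0.31,-0.02,0,0,-0.115],[1,-0.9,0.31,-0.02,0,0,-0.115],[1,-0.9,0.31,-0.02,0,0,-0.115]]]'; python3 - <<'E'
from h import *
rows([.445,.22,.26],-24)
E
```

```text
clock: 6.65
ee_pos: [0.4535, -0.0246, 0.2557]
tcp_rot: [-180.0, 0.0, -65.0]
wrist_force: [0.2, 0.2, -0.0]
width: 0.994
shift [-0.9009 -0.3833 -0.0172] turn [-1.000e-04 -0.000e+00 -1.138e-01]
```

```bash
python3 -m creep '[[[1,-0.9,-0.383,-0.017,0,0,-0.114],[1,-0.9,-0.383,-0.017,0,0,-0.114],[1,-0.9,-0.383,-0.017,0,0,-0.114],[1,-0.9,-0.383,-0.017,0,0,-0.114],[1,-0.9,-0.383,-0.017,0,0,-0.114]]]'; python3 - <<'E'
from h import *
c=cap('wrist','w4.png'); P=cloud(c); z=P[...,2]; x,y=P[...,0],P[...,1]
m=((z>.009)&(z<.03)&(y>.1)).astype(np.uint8); k,l,st,ce=cv2.connectedComponentsWithStats(m)
for i in range(1,k):
    if st[i,4]>400: q=P[l==i]; print(st[i],ce[i].round(),cv2.minAreaRect((q[:,:2]*1000).astype(np.float32)),np.percentile(q[:,2],95).round(4))
E
```

```text
clock: 7.28
ee_pos: [0.4465, 0.2195, 0.2593]
tcp_rot: [180.0, 0.0, -24.0]
wrist_force: [-0.9, -0.3, 0.3]
width: 0.999
[ 332    0  144  131 8717] [397.  49.] ((600.0592041015625, 255.90771484375), (150.68646240234375, 105.50129699707031), 89.91719055175781) 0.0233
[ 232   66   82  167 4549] [272. 131.] ((453.1589050292969, 242.55323791503906), (171.0549774169922, 80.37889099121094), 65.93539428710938) 0.0203
```

View pics/w4.png

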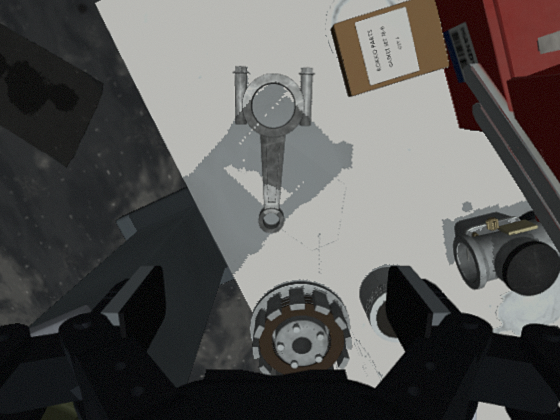

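The wrist view shows the rod lying clear. Its big bore is at about (273,104), its small bore at (270,217) and its bolts end at row 133. I fit the bores and then grasp near the rod's middle.

```bash
python3 - <<'E'
from h import *
c=cap('wrist'); P=cloud(c); z=P[...,2]
m=((z>.006)&(z<.03)).astype(np.uint8); m[:, :225]=0; m[:,322:]=0; m[240:]=0; m[:60]=0
cs,h=cv2.findContours(m,cv2.RETR_CCOMP,cv2.CHAIN_APPROX_NONE)
for a,b in zip(cs,h[0]):
    if b[3]>=0 and len(a)>12:
        q=a[:,0,:]; Q=onplane(c,q,.02)[:,:2].astype(np.float32)*1000; e,r=cv2.minEnclosingCircle(Q); print(len(a),q.mean(0).round(1),np.round(e,1),round(r,1),Q.mean(0).round(1))
print('pick',onplane(c,[[273,104],[270,217]],.02).round(4).tolist())
T=np.array([.4532,.2426,.003]); rows(T,-24.1)
E
```

```text
44 [270.2 217.8] [423.7 179.7] 9.2 [423.2 179.6]
126 [272.  103.7] [473.3 285.3] 22.4 [473.4 285.7]
pick [[0.4742, 0.2851, 0.02], [0.4234, 0.1805, 0.02]]
shift [-0.019  -0.105   1.0255] turn [ 0.0001  0.0001 -0.0007]
```

```bash
python3 -m creep '[[[1,-0.019,-0.104,0.2,0,0,0.0015],[1,-0.019,-0.104,0.4,0,0,0.0015],[1,-0.019,-0.104,0.6,0,0,0.0015],[1,-0.019,-0.104,0.8,0,0,0.0015],[1,-0.019,-0.104,0.8,0,0,0.0015]]]'; python3 - <<'E'
from h import *
rows([.453,.2424,.003],-24.6)
E
```

```text
clock: 8.0
ee_pos: [0.452, 0.2408, 0.0574]
tcp_rot: [179.7, 0.2, -25.0]
wrist_force: [-0.0, 0.7, 1.3]
width: 0.999
shift [ 0.0019 -0.0086  0.2174] turn [ 0.0008  0.0006 -0.0011]
```

```bash
python3 -m creep '[[[1,0,0,0.1,0,0,0],[1,0,0,0.18,0,0,0],[1,0,0,0.217,0,0,0],[1,0,0,0.217,0,0,0],[1,0,0,0.217,0,0,0]]]'
```

```text
clock: 8.62
ee_pos: [0.4538, 0.2432, 0.0068]
tcp_rot: [-179.9, -0.1, -24.8]
wrist_force: [-0.2, -0.5, 1.4]
width: 1.001
```

```bash
python3 -m creep '[[[-1,0,0,0,0,0,0],[-1,0,0,0,0,0,0],[-1,0,0,0,0,0,0],[-1,0,0,0,0,0,0],[-1,0,0,0,0,0,0]]]'
```

```text
clock: 9.25
ee_pos: [0.4532, 0.2432, 0.0059]
tcp_rot: [-180.0, -0.0, -24.8]
wrist_force: [-1.3, -1.0, 4.7]
width: 0.278
```

```bash
python3 -m creep '[[[0,0,0,0,0,0,0],[0,0,0,0,0,0,0],[0,0,0,0.008,0,0,0],[0,0,0,0.016,0,0,0],[0,0,0,0.016,0,0,0]]]';  python3 -m creep '[[[-1,0,0,0,0,0,0],[-1,0,0,0,0,0,0],[-1,0,0,0,0,0,0],[-1,0,0,0,0,0,0],[-1,0,0,0,0,0,0]]]'
```

```text
clock: 9.88
ee_pos: [0.4529, 0.243, 0.0013]
tcp_rot: [180.0, 0.0, -24.8]
wrist_force: [0.2, -0.3, 0.4]
width: 0.497
clock: 10.5
ee_pos: [0.4532, 0.2431, 0.0018]
tcp_rot: [-180.0, -0.0, -24.8]
wrist_force: [-0.7, -1.5, 5.7]
width: 0.286
```

```bash
python3 -m creep '[[[-1,0,0,0,0,0,0],[-1,0,0,-0.04,0,0,0],[-1,0,0,-0.12,0,0,0],[-1,0,0,-0.24,0,0,0],[-1,0,0,-0.36,0,0,0]]]';  python3 -m creep '[[[-1,0,0,-0.1,0,0,0],[-1,0,0,-0.22,0,0,0],[-1,0,0,-0.32,0,0,0],[-1,0,0,-0.36,0,0,0],[-1,0,0,-0.36,0,0,0]]]'; python3 - <<'E'
from h import *
s=arm.read_state(); print(s['wrist_force'],s['wrist_torque'])
c=cap('wrist','w5.png')
c=cap('side','s2.png')
E
```

```text
clock: 11.12
ee_pos: [0.4526, 0.243, 0.0924]
tcp_rot: [180.0, 0.0, -24.8]
wrist_force: [0.2, 0.7, -3.7]
width: 0.288
clock: 11.75
ee_pos: [0.4529, 0.2431, 0.1815]
tcp_rot: [-180.0, -0.0, -24.8]
wrist_force: [0.2, -0.2, -4.8]
width: 0.286
[ 0.15062104 -0.23747402 -4.79826265] [-0.11935447  0.01404418  0.04092381]
```

View pics/w5.png

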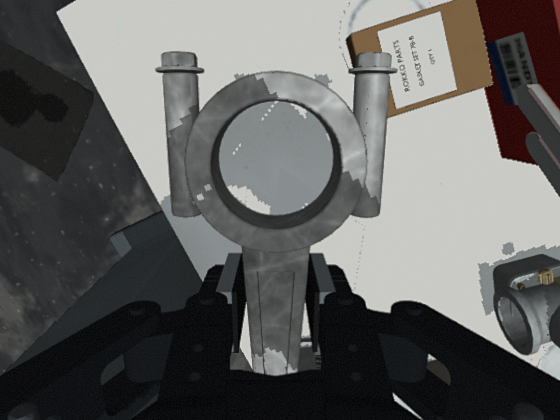

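View pics/s2.png

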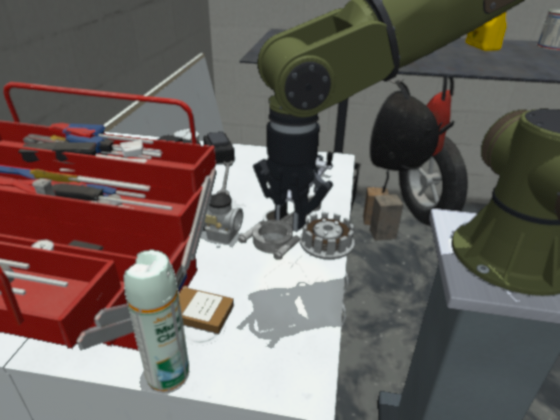

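The rod is held. In the wrist view the big bore is at (277,157) and the bolts are at (183,130) and (370,130), with the rod looking square in the jaws. Next I measure its tilt, eye position and direction in the tool frame.

```bash
cat > rodm.py <<'E'
from h import *
def rodmeasure():
    s=arm.read_state(); c=cap('wrist'); P=cloud(c); z=P[...,2]; zt=s['ee_pos'][2]
    m=((z>zt-.02)&(z<zt+.04)).astype(np.uint8); m[300:]=0
    # ring top: in tool frame
    Ti=np.linalg.inv(T_tool(s)); Q=P@Ti[:3,:3].T+Ti[:3,3]
    cs,h=cv2.findContours(m[:260].copy(),cv2.RETR_CCOMP,cv2.CHAIN_APPROX_NONE)
    hole=max((a for a,b in zip(cs,h[0]) if b[3]>=0),key=len)[:,0,:]
    (ex,ey),ax,an=cv2.fitEllipse(hole); print('hole px',round(ex,1),round(ey,1),np.round(ax,1))
    v,u=np.mgrid[:420,:560]; rr=np.hypot(u-ex,v-ey)/(np.mean(ax)/2)
    ring=(m>0)&(rr>1.1)&(rr<1.45)&(np.abs(u-ex)<85); q=Q[ring]
    med=np.median(q[:,2]); q=q[np.abs(q[:,2]-med)<.004]
    A=np.c_[q[:,:2],np.ones(len(q))]; k,*_=np.linalg.lstsq(A,q[:,2],rcond=None); r=q[:,2]-A@k
    k,*_=np.linalg.lstsq(A[abs(r)<.0015],q[abs(r)<.0015][:,2],rcond=None)
    print('plane n',len(q),'slope deg about y,x',np.degrees(np.arctan(k[:2])).round(2),'ztop tool at eye',(k@[0,-.048,1]).round(4))
    # bore by top-edge ray on top plane
    W=onplane(c,hole,zt-np.float64(k@[0,-.048,1])); W=W@Ti[:3,:3].T+Ti[:3,3]
    e,rad=cv2.minEnclosingCircle((W[:,:2]*1000).astype(np.float32)); print('bore tool mm',np.round(e,1),round(rad,1),W[:,:2].mean(0).round(4))
    # outline of all: symmetric bolts
    w=Q[:240][m[:240]>0]; rc=cv2.minAreaRect((w[:,:2]*1000).astype(np.float32)); print('rect',np.round(rc[0],1),np.round(rc[1],1),round(rc[2],2))
E
python3 -c "
from rodmeasure import *" 2>/dev/null; python3 -c "
from rodm import *; rodmeasure()"
```

```text
hole px 275.8 157.5 [114.3 115.1]
plane n 8513 slope deg about y,x [0.03 0.62] ztop tool at eye -0.0174
bore tool mm [  0.2 -49.4] 19.6 [ 0.0002 -0.0499]
rect [  0.4 -52.7] [81.4 63.9] 0.16
```

```bash
python3 - <<'E'
from h import *
rows([.4835,-.02,.22],-20); rows([.5008,-.2232,.22],-16.5)
E
```

```text
shift [ 0.5529  0.9031 -0.1578] turn [ 0.0002  0.0002 -0.0133]
shift [ 0.9566  1.612  -0.1573] turn [ 0.0002  0.0002 -0.023 ]
```

```bash
python3 -m creep '[[[-1,0.07,0.11,-0.1,0,0,-0.002],[-1,0.18,0.3,-0.158,0,0,-0.005],[-1,0.31,0.51,-0.158,0,0,-0.008],[-1,0.43,0.72,-0.158,0,0,-0.011],[-1,0.553,0.9,-0.158,0,0,-0.0133]]]'; python3 - <<'E'
from h import *
rows([.5008,-.2232,.22],-16.5)
E
```

```text
clock: 12.52
ee_pos: [0.4838, -0.0212, 0.2204]
tcp_rot: [180.0, 0.1, -20.0]
wrist_force: [0.2, 0.7, -4.6]
width: 0.285
shift [0.3402 0.7362 0.0013] turn [ 0.      0.0002 -0.0097]
```

```bash
python3 -m creep '[[[-1,0.09,0.2,0,0,0,-0.003],[-1,0.18,0.4,0,0,0,-0.006],[-1,0.27,0.58,0,0,0,-0.0097],[-1,0.32,0.7,0,0,0,-0.0097],[-1,0.34,0.736,0,0,0,-0.0097]]]'; python3 -m creep '[[[-1,0,0,0.1,0,0,0],[-1,0,0,0.2,0,0,0],[-1,0,0,0.3,0,0,0],[-1,0,0,0.36,0,0,0],[-1,0,0,0.36,0,0,0]]]'; python3 - <<'E'
from h import *
rows([.5008,-.2232,.082],-16.5)
c=cap('wrist','w6.png'); P=cloud(c); z=P[...,2]
m=((z>.060)&(z<.072)).astype(np.uint8); k,l,st,ce=cv2.connectedComponentsWithStats(m)
for i in range(1,k):
    if st[i,4]>25: q=P[l==i]; print(st[i,4],ce[i].round(),np.median(q,0).round(4),((q.max(0)+q.min(0))/2).round(4))
from rodm import *; rodmeasure()
E
```

```text
clock: 13.15
ee_pos: [0.5007, -0.2226, 0.2198]
tcp_rot: [-180.0, 0.1, -16.6]
wrist_force: [0.1, -0.5, -4.0]
width: 0.289
clock: 13.78
ee_pos: [0.5009, -0.2206, 0.1302]
tcp_rot: [-180.0, 0.1, -16.5]
wrist_force: [-0.8, 0.0, -4.6]
width: 0.286
shift [0.0031 0.0103 0.1927] turn [-0.0001  0.0003  0.    ]
1804 [277. 147.] [ 0.5146 -0.1763  0.066 ] [ 0.5147 -0.1771  0.0654]
hole px 275.8 157.5 [114.3 115. ]
plane n 8515 slope deg about y,x [0.05 0.65] ztop tool at eye -0.0174
bore tool mm [  0.2 -49.6] 19.5 [ 0.0002 -0.0498]
rect [  0.2 -52.8] [81.6 63.6] 0.18
```

View pics/w6.png

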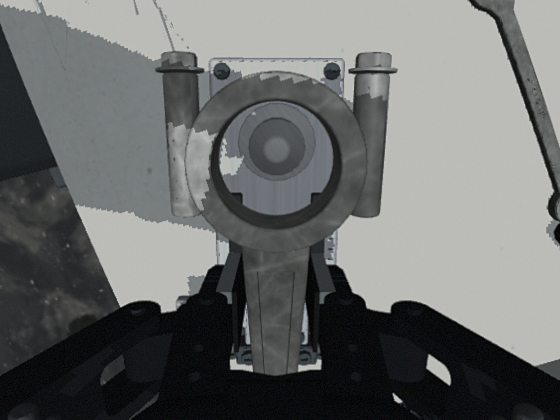

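The post nose at (277,147) shows inside the bore at (276,158), and the rod hasn't slipped. Descending to the hover height.

```bash
python3 -m creep '[[[-1,0.003,0.01,0.06,0,0,0],[-1,0.003,0.01,0.12,0,0,0],[-1,0.003,0.01,0.17,0,0,0],[-1,0.003,0.01,0.192,0,0,0],[-1,0.003,0.01,0.192,0,0,0]]]'; python3 -m creep '[[[-1,0,0,0,0,0,0],[-1,0,0,0,0,0,0],[-1,0,0,0,0,0,0],[-1,0,0,0,0,0,0],[-1,0,0,0,0,0,0]]]'; python3 - <<'E'
from rodm import *
rodmeasure()
s=arm.read_state(); c=cap('wrist','w7.png'); t=cap('top','t7.png'); d=cap('side','s7.png'); P=cloud(c); z=P[...,2]
print(s['ee_pos'],s['tcp_rot'],s['wrist_force'])
v,u=np.mgrid[:420,:560]; ins=np.hypot(u-275.8,v-157.5)<56
m=ins&(z<.0705)&(z>.0655); q=P[m]; print('post tip',m.sum(),u[m].mean(),v[m].mean(),np.median(q,0).round(4),((q.max(0)+q.min(0))/2).round(4))
e=T_tool(s)@[0.0002,-.0475,.002,1]; f=T_tool(s)@[0.0002,.0725,.002,1]; print('eyes',e.round(4),f.round(4))
im=np.hstack([cv2.resize(c['color'][80:240,190:360],(425,400)),cv2.resize(t['color'][170:270,330:424],(376,400))]); cv2.imwrite('pics/m7.png',im)
cv2.imwrite('pics/s7c.png',cv2.resize(d['color'][120:240,230:390],(800,600),interpolation=cv2.INTER_CUBIC))
E
```

```text
clock: 14.5
ee_pos: [0.5011, -0.2237, 0.0827]
tcp_rot: [-180.0, 0.0, -16.5]
wrist_force: [-0.9, -0.3, -3.5]
width: 0.291
clock: 15.12
ee_pos: [0.5012, -0.2237, 0.0831]
tcp_rot: [-180.0, -0.0, -16.5]
wrist_force: [-0.5, -0.6, -3.9]
width: 0.282
hole px 275.7 157.5 [114.3 115. ]
plane n 8518 slope deg about y,x [0.07 0.67] ztop tool at eye -0.0174
bore tool mm [  0.2 -49.6] 19.5 [ 0.0001 -0.0499]
rect [  0.2 -52.8] [81.9 63.6] 0.22
[ 0.50113852 -0.22371044  0.08305253] [-1.79999813e+02  8.92129523e-04 -1.65119553e+01] [-0.09601306  0.26670212 -3.9406783 ]
post tip 1584 273.7493686868687 151.7260101010101 [ 0.5143 -0.1767  0.0686] [ 0.5143 -0.1768  0.068 ]
eyes [ 0.5148 -0.1782  0.0811  1.    ] [ 0.4807 -0.2933  0.0811  1.    ]
```

View pics/m7.png

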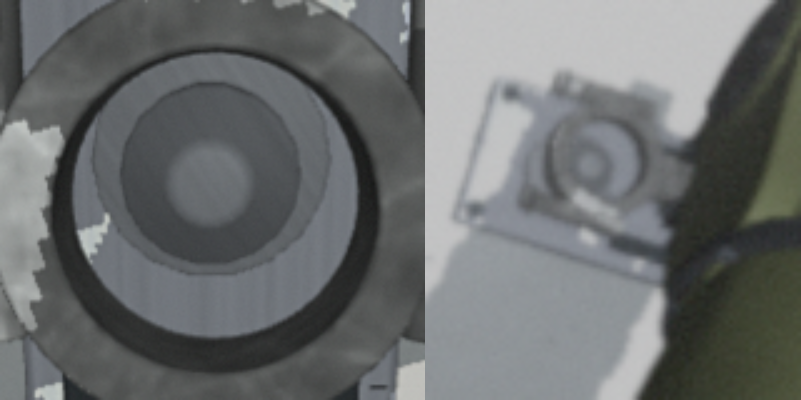

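View pics/s7c.png

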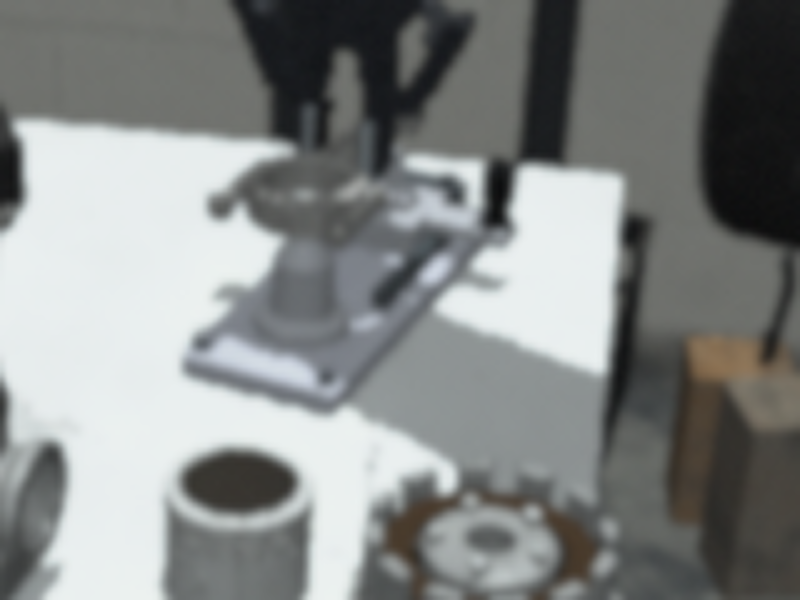

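```bash
python3 - <<'E'
from h import *
c=cap('wrist'); a=onplane(c,[275.8,158],.081); b=onplane(c,[274,154],.070); print(a,b,'tool err',(T_tool()[:3,:3].T@(b-a)[0]*1000).round(2))
print((T_tool()[:3,:3].T@(np.array([.4804,-.2924,.07])-np.array([.4807,-.2933,.07]))*1000).round(2))
E
```

```text
[[ 0.51487951 -0.17796985  0.081     ]] [[ 0.51426987 -0.17743365  0.07      ]] tool err [-0.74 -0.34 11.  ]
[-0.54 -0.78  0.  ]
```

```bash
python3 -m creep '[[[-1,-0.0024,-0.0024,0.004,0,0,0],[-1,-0.0024,-0.0024,0.004,0,0,0],[-1,-0.0024,-0.0024,0.004,0,0,0],[-1,-0.0024,-0.0024,0.004,0,0,0],[-1,-0.0024,-0.0024,0.004,0,0,0]]]'; python3 - <<'E'
from rodm import *
rodmeasure(); s=arm.read_state(); print(s['ee_pos'],s['wrist_force'],s['width'],abs(s['dq']).max())
t=cap('top'); P=cloud(t)
print('rect piston/clutch z', [np.percentile(P[y0:y1,x0:x1,2],90).round(3) for x0,x1,y0,y1 in ((265,285,202,222),(255,290,245,280))])
print(order.job_done())
E
```

```text
clock: 16.0
ee_pos: [0.5007, -0.223, 0.0821]
tcp_rot: [-180.0, -0.0, -16.5]
wrist_force: [0.7, 0.5, -4.5]
width: 0.286
hole px 275.7 157.5 [114.3 115. ]
plane n 8508 slope deg about y,x [0.08 0.63] ztop tool at eye -0.0174
bore tool mm [  0.  -49.8] 19.6 [ 0.0001 -0.0499]
rect [  0.  -52.8] [81.3 63.6] 0.16
[ 0.50077097 -0.22299105  0.08207764] [ 0.09367006 -0.18992041 -4.13298388] 0.28656652938843924 0.08919691095335149
rect piston/clutch z [np.float64(0.059), np.float64(0.044)]
the job is handed in; nothing more can be done
None
```

I slid the carriage out to its end stop, then picked up the rod and carried it over the parts in between. I handed the job in at 16 s with the rod held still and level over the jig.

- **Carriage:** the push rose to about 25 N and then stopped moving. The camera put pin and post 118.5 mm apart against the nominal 120 mm, which is within its error, and the picture shows the carriage against the stop.
- **Big end over the post:** before the last correction it was under 1 mm off centre in the wrist camera. I then moved it about 0.6 mm each way and lowered it 1 mm. The underside is now about 10 mm above the tips.
- **Small end over the pin:** the gripper hides it, so I worked its position out from the rod's geometry and the pin position measured earlier. That put it within about 1 mm, also before the last correction.
- **Level and grip:** the camera read a 0.6° tilt along the rod. It didn't change in any reading while the rod was held, and part of it may be camera calibration. The rod did not slip, and its weight reads about 4 N.
- **Other parts:** the piston and clutch basket were still standing in their places. The carburettor was not remeasured, but the rod passed well above it. No unexpected contact forces appeared.

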